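# Refit the timer's knob and wind it to the mark

## Task

The pull-off knob of the countertop timer has been washed and stands beside it. Pick it up, slide it fully home onto the timer's keyed shaft, then wind the timer clockwise until the knob's pointer stands at the raised brass mark on the dial and let go; the shaft is stiff and the timer light, so press down as you turn and do not let the case spin or slide about. Leave the two small bottles standing.

Things in the scene. Friction and masses are not known exactly. Their poses are not given: they have to be found in the camera images.
- timer: Loose round countertop timer, steel case 110 mm across, 36 mm high, four rubber feet, 0.24 kg; black dial disc with ticks, top at 38 mm. Starts left or right. Under its own weight it spins before its shaft turns; with 10 N or more pressed down on the knob it stands still. Origin: centre of the underside; z up on the dial's axis; x from the axis to the zero tick.
- shaft (a joint): Turn of the timer's shaft, rad, clockwise from above is positive, 0 = key points to the zero tick, stops at 0 and 3.0. Dry friction of about 0.15 N m, no spring-back: it stays where it is left. Starts between 0 and 0.4.
- seat (a point): Centre of the flange (disc 40 mm across, turns with the shaft), 46 mm over the counter; the knob's underside rests here when home. x points to the key, z up. On it a round stub 14 mm across, 16 mm high, top 4 mm tapered to 9 mm. One key 5 mm wide (a steel line on the flange leads to it) reaches 12 mm from the axis over the stub's lowest 10 mm: a knob turned wrongly stops 10 mm high.
- knob: Loose white knob, 45 g, upright. Origin: centre of its underside; x along its pointer, z up. Skirt 40 mm across, 24 high; bar grip on top 38 long (x), 12 wide (y), from 24 to 52 high. Pointer fin 5 wide, to 36 from the axis, 4 to 24 high. Socket below 16.4 wide, 18 deep, with a 7.4 wide slot for the key on the pointer side: fits only pointer over key, 0.1 rad play.
- aim (a point): Point fixed to the knob, 40 mm from its axis straight ahead of the pointer, 4 mm above its underside.
- mark (a point): Inner end of the raised mark on the timer's dial: a brass block 11 mm long (radial), 8 mm wide, 6 mm high, from 39 to 50 mm from the dial's axis; this point is 40 mm from the axis. It lies 1.2 to 1.5 rad clockwise of the zero tick, is stiff and stays put, and belongs to the case.
- rim (a point): Point on the upper edge of the case at the zero tick, 55 mm from the axis, 36 mm above the counter; shows whether the case has spun or slid.
- dropper_tall: Small amber bottle with a black cap, 28 mm across, 85 mm high, in the middle of the counter. Origin: centre of its underside, z up.
- dropper_short: Small amber bottle with a wooden cap, 28 mm across, 65 mm high, nearer the robot than the other. Origin: centre of its underside, z up.

How it is judged:
By the outcome, as a careful person would: the job done as asked, in the order asked, and still so for the second after the job is handed in, with the robot touching nothing.
It also fails if it takes over 51 s, if anything falls off the work surface, if the arm or the gripper's body presses on something with over 40 N, if the wrist force passes 120 N, or if a joint passes its speed limit or range.

## Robot

A 7-joint arm with a two-finger parallel gripper is mounted at the origin on the work surface. World frame = base frame: x ahead of the robot, y to its left, z up, the work surface at z = 0. Lengths are in m, angles in degrees, forces in N, time in s.
With the tool pointing down it reaches from about 0.425 to 0.875 m from the base axis. Payload 4.7 kg.
Tool frame: the origin (TCP) lies between the finger pads; the fingertips stand 8 mm ahead of it and the grasp point (between the pads) lies 11 mm behind it; z points along the fingers, y is the line along which they close (so a half turn about z gives the same grasp; the last joint's range is limited). The gripper opens to 87 mm and grips with 3 to 60 N. Pads are 19 mm wide; open, the fingers measure 117 mm over their backs; the gripper's body (75 mm by 190 mm) begins 51 mm behind the grasp point.
Start: joints at [-74.135, 18.392, -4.016, 83.108, 1.295, 78.541, -3.26], TCP at [0.169, 0.628, 0.231] pointing down, gripper open.
Joint ranges: [-163.93, 163.93], [-17.29, 119.83], [-79.2, 71.16], [3.27, 140.29], [-89.18, 269.18], [5.43, 117.66], [-154.24, 154.24]. Speed limits (degrees/s): [147.25, 147.25, 180, 180, 180, 180, 180].

## Interface

Orientations are given as [roll, pitch, yaw] about the fixed x, y, z axes, in that order (R = Rz(yaw) Ry(pitch) Rx(roll)).
In Python, from cell import env, viewer gives the robot as it stands. The module is installed in compiled form; this text tells all that it offers.
- The arm moves only by the tool arm_command, never from a script. Its argument "series" is a list of rows, each a list of 2 entries, a list of its own where there are three numbers: the shift along the tool's x, y, z in mm, then the turn about the tool's z in rad. A call has exactly 5 rows; each row is the pose to reach, as a shift and turn from the pose commanded when the call began, along the tool's axes at that moment; what a row does not reach only later rows make up. A row lasts 1/10 s, in which the tool goes at most 50 mm and 8.59 degrees, less where a joint would pass 70% of its speed; a pose out of reach is approached as far as the arm can. A call with a gripper value outside its range is refused whole. "grip" is the gripper command: -1 is fully open, 1 is shut, values between are in proportion, set as the call begins (left out, the last holds). The fingers move at their own pace and stop on an object; "grip_force" is the grip in N (left out, the last holds). Time passes only in rows, so rows that repeat a pose let the fingers close, or fill a call up. It gives the time, the measured TCP pose, the force, the opening and the grip force at its end, in the units of the state.
- env.get_obs(): the state, without advancing time (a new reading comes with each control period).
- viewer.read_camera(name): name is "side" or "top"; returns (picture, depth): 420x560x3 uint8, blue, green, red; 420x560 float32, m along the optical axis (not along the pixel's ray), 0 where there is no reading.
- viewer.calibration(name): a dict with "K" (3x3 intrinsics, pixels), "T" (4x4, takes a point from camera to world coordinates). Camera axes: x right, y up, looking along -z (the intrinsics and any distortion apply to the point x, -y, -z); pixel columns grow to the right and rows downward; lengths in m; the calibration is good to about 2 mm. A picture is of the moment at which its call begins. calibration takes no time and is no camera call.
- env.sign_off(): hands the job in; it is judged then, once.
The state is a dict: "time_s": time; "qpos": joint angles; "joint_velocities": joint speeds; "effort": joint torques, N m; "tool_pos": TCP position; "tool_rot": TCP orientation; "force": force on the tool from outside, world axes, zero at the start; "wrist_torque": the same for the moment, N m; "grip_width": finger opening in m; "grasp_force": force on a finger pad.
Only numpy, scipy, OpenCV 4.12 (cv2) and the standard library are available. Lean on these libraries where they do the work, as an engineer would, in place of code of your own. Each camera call takes 0.05 s, during which the arm holds its last target. There are 200 camera calls.

## Working session

There is one attempt and no reset: what is moved stays moved. The work goes in short steps, Python scripts to look and compute and a tool call to move; the robot and the scene stay as the last step left them, time stands still between calls to the robot, and variables do not carry over. Pictures are saved under pics/ and viewed, at most 10 in all, crops included, and the job is handed in when it is done.

Besides the shell and the picture viewer there is one more tool, called after "Call:" as name(argument=value, ...) on one line, values as JSON. arm_command: Moves the arm, as the interface text tells. Its arguments: {"type":"object","properties":{"series":{"type":"array"},"grip":{"type":"number"},"grip_force":{"type":"number"}},"required":["series"]}

```bash
mkdir -p pics && cat > h.py <<'E'
from cell import env, viewer
import numpy as np, cv2
def shot(name):
    im,d=viewer.read_camera(name); np.savez(f'/tmp/{name}.npz',im=im,d=d); return im,d
def load(name):
    z=np.load(f'/tmp/{name}.npz'); return z['im'],z['d']
def cal(name):
    c=viewer.calibration(name); return np.array(c['K']),np.array(c['T']),c
def ray(name,u,v):
    K,T,_=cal(name); p=np.linalg.inv(K)@[u,v,1.]; r=T[:3,:3]@[p[0],-p[1],-p[2]]; return T[:3,3],r
def at_z(name,u,v,z):
    o,r=ray(name,u,v); return o+r*(z-o[2])/r[2]
def at_d(name,u,v,d):
    o,r=ray(name,u,v); return o+r*d
def proj(name,P):
    K,T,_=cal(name); p=T[:3,:3].T@(np.array(P)-T[:3,3]); q=K@[p[0],-p[1],-p[2]]; return q[:2]/q[2]
E
python3 - <<'E'
from h import *
for n in ('top','side'):
    im,d=shot(n); cv2.imwrite(f'pics/{n}0.png',im); K,T,c=cal(n); print(n,K.round(1).tolist(),T.round(3).tolist(),[k for k in c])
o=env.get_obs(); print({k:np.round(v,3).tolist() for k,v in o.items()})
E
```

```text
top [[425.7, 0.0, 281.8], [0.0, 425.7, 216.4], [0.0, 0.0, 1.0]] [[-0.027, 0.993, -0.116, 0.45], [-0.999, -0.029, -0.02, 0.002], [-0.023, 0.115, 0.993, 0.711], [0.0, 0.0, 0.0, 1.0]] ['K', 'T']
side [[544.6, 0.0, 284.7], [0.0, 544.6, 209.4], [0.0, 0.0, 1.0]] [[0.966, 0.121, -0.227, 0.338], [-0.257, 0.486, -0.835, -0.714], [0.009, 0.866, 0.501, 0.492], [0.0, 0.0, 0.0, 1.0]] ['K', 'T']
{'time_s': 0.1, 'qpos': [-74.137, 18.434, -4.016, 83.169, 1.293, 78.542, -3.26], 'joint_velocities': [-0.006, -0.047, 0.016, -0.132, -0.054, -0.063, -0.024], 'effort': [-0.0, -49.257, -0.406, -31.34, -0.064, 0.039, 0.0], 'tool_pos': [0.169, 0.627, 0.23], 'tool_rot': [-179.901, 0.003, 164.947], 'force': [0.212, 0.574, 0.253], 'wrist_torque': [0.015, 0.007, 0.008], 'grasp_force': 0.0, 'grip_width': 0.087}
```

View pics/top0.png

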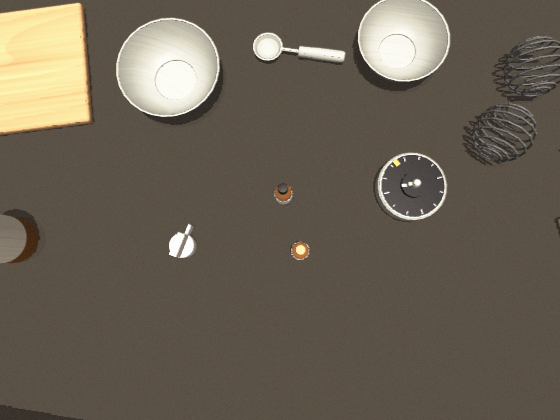

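View pics/side0.png

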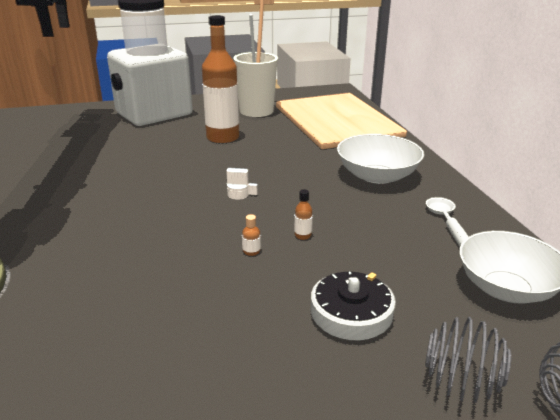

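```bash
python3 - <<'E'
from h import *
im,d=load('top')
a=cv2.resize(im[215:275,150:210],(400,400),interpolation=cv2.INTER_CUBIC)
b=cv2.resize(im[146:226,372:452],(400,400),interpolation=cv2.INTER_CUBIC)
cv2.imwrite('pics/c1.png',np.hstack([a,b]))
im,d=load('side')
a=cv2.resize(im[260:345,300:405],(790,640)[0:2],interpolation=cv2.INTER_CUBIC)
cv2.imwrite('pics/c2.png',cv2.resize(a,(740,599)))
E
```

```text
(no output)
```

View pics/c1.png

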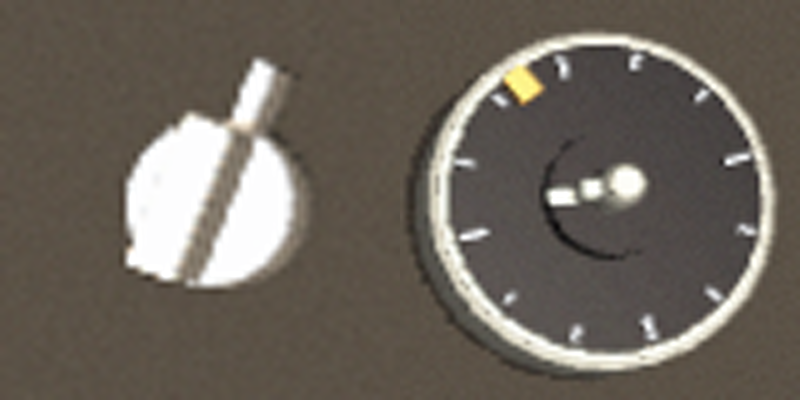

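View pics/c2.png

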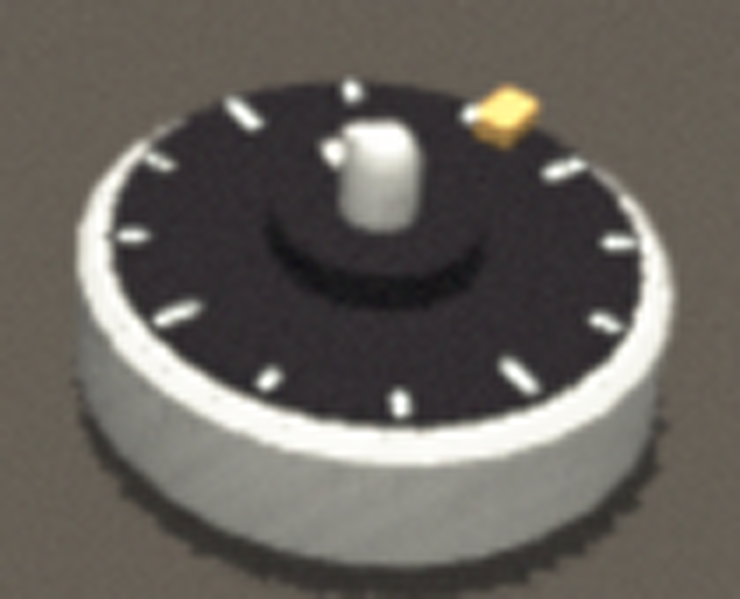

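```bash
python3 - <<'E'
from h import *
from scipy.optimize import least_squares
def circ(P):
    f=lambda p:np.hypot(P[:,0]-p[0],P[:,1]-p[1])-p[2]
    r=least_squares(f,[*P[:,:2].mean(0),.05]); return r.x,np.sqrt((r.fun**2).mean())
top=[(563,67),(636,62),(702,96),(737,159),(746,230),(714,295),(649,327),(577,333),(510,298),(474,235),(464,161),(498,98)]
T=lambda x,y:((x-400+.5)*.2-.5+372,(y+.5)*.2-.5+146)
S=lambda x,y:((x+.5)*105/740-.5+300,(y+.5)*85/599-.5+260)
P=np.array([at_z('top',*T(*t),.038) for t in top]); c,e=circ(P); print('top',c,e)
ang=lambda p,c:np.degrees(np.arctan2(p[1]-c[1],p[0]-c[0]))
print([round(ang(p,c),1) for p in P],'mark',ang(at_z('top',*T(523,84),.044),c), 'key line',ang(at_z('top',*T(561,197),.046),c),'key',ang(at_z('top',*T(592,188),.056),c),'stub',at_z('top',*T(627,182),.062))
side=[(352,90),(243,113),(158,160),(132,235),(177,314),(269,379),(401,403),(519,376),(606,322),(618,242),(563,169)]
P=np.array([at_z('side',*S(*t),.038) for t in side]); c2,e=circ(P); print('side',c2,e)
print([round(ang(p,c2),1) for p in P],'mark',ang(at_z('side',*S(510,103),.044),c2),'stubtop',at_z('side',*S(382,128),.062),'key',ang(at_z('side',*S(332,152),.056),c2))
for n,box in (('top',(150,215,215,275)),('side',(215,160,265,205))):
    im,d=load(n); u0,v0,u1,v1=box
    Q=np.array([at_d(n,u,v,d[v,u]) for v in range(v0,v1) for u in range(u0,u1) if d[v,u]>0])
    z=Q[:,2]; print(n,'table z',np.median(z),'max',z.max())
    zt=np.median(z)
    B=Q[(z-zt)>.046]; A=Q[((z-zt)>.019)&((z-zt)<.029)]; 
    m=B[:,:2].mean(0); w,V=np.linalg.eigh(np.cov(B[:,:2].T)); v=V[:,1]; r=(B[:,:2]-m)@V
    rect=cv2.minAreaRect(B[:,:2].astype(np.float32)*1000)
    print(n,len(B),'bar mean',m,'ang',np.degrees(np.arctan2(v[1],v[0])),np.ptp(r,axis=0),rect)
# fin tip in top
K=lambda x,y:((x+.5)*.15-.5+150,(y+.5)*.15-.5+215)
print('fin tip',at_z('top',*K(263,63),.024), at_z('top',*K(278,67),.024))
E
```

```text
top [ 0.57297011 -0.19431679  0.0449635 ] 0.0008744242981051152
[np.float64(14.3), np.float64(-16.2), np.float64(-46.2), np.float64(-75.9), np.float64(-105.8), np.float64(-135.5), np.float64(-165.2), np.float64(165.2), np.float64(134.9), np.float64(105.0), np.float64(73.9), np.float64(44.3)] mark 35.37435539694791 key line 94.8925637663446 key 94.24086804584557 stub [ 0.5727107  -0.19428201  0.062     ]
side [ 0.57376026 -0.19237611  0.04510876] 0.0008158472767150998
[np.float64(74.4), np.float64(104.3), np.float64(134.1), np.float64(164.3), np.float64(-165.1), np.float64(-135.1), np.float64(-105.2), np.float64(-75.4), np.float64(-45.5), np.float64(-15.4), np.float64(14.3)] mark 34.41953715771479 stubtop [ 0.57428404 -0.19008844  0.062     ] key 147.18921742498674Traceback (most recent call last):
  File "<stdin>", line 17, in <module>
  File "h.py", line 14, in at_d
    o,r=ray(name,u,v); return o+r*d
        ~~~^^^^^^^^^^
  File "h.py", line 10, in ray
    K,T,_=cal(name); p=np.linalg.inv(K)@[u,v,1.]; r=T[:3,:3]@[p[0],-p[1],-p[2]]; return T[:3,3],r
          ~~~^^^^^^
  File "h.py", line 8, in cal
    c=viewer.calibration(name); return np.array(c['K']),np.array(c['T']),c
ValueError: time passes only in moves, steps and waits
```

```bash
python3 - <<'E'
import re
s=open('h.py').read()
s=s.replace("def cal(name):\n    c=viewer.calibration(name);","import functools\n@functools.cache\ndef cal(name):\n    c=viewer.calibration(name);")
open('h.py','w').write(s)
E
python3 - <<'E'
from h import *
for n,box in (('top',(150,215,215,275)),('side',(215,160,265,205))):
    im,d=load(n); u0,v0,u1,v1=box
    Q=np.array([at_d(n,u,v,d[v,u]) for v in range(v0,v1) for u in range(u0,u1) if d[v,u]>0])
    z=Q[:,2]; zt=np.median(z); print(n,'table z',zt,'max',z.max())
    B=Q[(z-zt)>.046]
    m=B[:,:2].mean(0); w,V=np.linalg.eigh(np.cov(B[:,:2].T)); v=V[:,1]; r=(B[:,:2]-m)@V
    print(n,len(B),'bar mean',m,'ang',np.degrees(np.arctan2(v[1],v[0])),np.ptp(r,axis=0),cv2.minAreaRect(B[:,:2].astype(np.float32)*1000))
K=lambda x,y:((x+.5)*.15-.5+150,(y+.5)*.15-.5+215)
S=lambda x,y:((x+.5)*105/740-.5+300,(y+.5)*85/599-.5+260)
print('fin tip',at_z('top',*K(263,63),.024), at_z('top',*K(278,67),.024))
for z in (.046,.052,.056): print('side key',z,at_z('side',*S(332,152),z))
o=env.get_obs(); print(o['time_s'],o['qpos'],o['tool_pos'])
E
```

```text
top table z 2.923365171303427e-05 max 0.054194422514174834
top 204 bar mean [0.48804878 0.18018794] ang 157.66784503170967 [0.01223087 0.03762479] ((488.2735290527344, 180.59548950195312), (12.189987182617188, 37.60818862915039), 67.53855895996094)
side table z 0.00112065065164621 max 0.05499536952149142
side 110 bar mean [0.48847694 0.1781137 ] ang 158.35858222425628 [0.01728487 0.03849708] ((487.574951171875, 179.07540893554688), (17.280658721923828, 38.45606994628906), 68.73326873779297)
fin tip [0.52194187 0.16724164 0.024     ] [0.52085305 0.16355962 0.024     ]
side key 0.046 [ 0.57117126 -0.17524121  0.046     ]
side key 0.052 [ 0.56803591 -0.18249921  0.052     ]
side key 0.056 [ 0.56594569 -0.18733788  0.056     ]
0.1 [-74.13735907  18.43391958  -4.0160086   83.16866292   1.29287327
  78.54188133  -3.25967892] [0.16873394 0.62720479 0.22957448]
```

```bash
cat >> h.py <<'E'
def plan(start,yaw,wps):
    p=np.array(start,float)
    for x,y,z,w in wps:
        a=np.radians(yaw); d=np.array([x,y,z])-p
        t=-((w-yaw+180)%360-180)
        print('shift mm',np.round(1000*np.array([np.cos(a)*d[0]+np.sin(a)*d[1],np.sin(a)*d[0]-np.cos(a)*d[1],-d[2]]),1),'turn',round(np.radians(t),3),'len',round(1000*np.linalg.norm(d)))
        p=np.array([x,y,z]); yaw=w
E
python3 - <<'E'
from h import *
print('bottle base',at_z('side',222,140,0), 'droppers',at_z('side',304,240,0),at_z('side',252,254,0))
plan([.169,.628,.231],164.9,[(.21,.50,.231,127.5),(.26,.40,.231,90.1),(.34,.30,.23,52.7),(.42,.235,.18,15.2),(.488,.18,.12,-22.3)])
E
```

```text
bottle base [0.50265895 0.45042981 0.        ] droppers [ 5.65856336e-01  1.41837859e-03 -5.55111512e-17] [ 4.74668489e-01 -1.71323324e-02  5.55111512e-17]
shift mm [ -72.9 -112.9   -0. ] turn 0.653 len 134
shift mm [-109.8  -21.2   -0. ] turn 0.653 len 112
shift mm [-100.1   79.8    1. ] turn 0.653 len 128
shift mm [ -3.2 103.   50. ] turn 0.654 len 115
shift mm [51.2 70.9 60. ] turn 0.654 len 106
```

Call:
arm_command(series=[[[-15,-22,0],0.13],[[-29,-45,0],0.26],[[-44,-68,0],0.39],[[-58,-90,0],0.52],[[-73,-113,0],0.653]], grip=-1)

```text
time_s: 0.6
tool_pos: [0.2101, 0.4983, 0.23]
tool_rot: [-180.0, 0.0, 127.2]
force: [0.1, 0.1, 0.3]
grip_width: 0.0873
grasp_force: 0.0
```

Call:
arm_command(series=[[[-22,-4,0],0.13],[[-44,-8,0],0.26],[[-66,-13,0],0.39],[[-88,-17,0],0.52],[[-110,-21,0],0.653]])

```text
time_s: 1.1
tool_pos: [0.2605, 0.3985, 0.2302]
tool_rot: [-180.0, 0.0, 89.8]
force: [-0.2, 0.2, 0.4]
grip_width: 0.0871
grasp_force: 0.0
```

Call:
arm_command(series=[[[-20,16,0],0.13],[[-40,32,0],0.26],[[-60,48,0],0.39],[[-80,64,1],0.52],[[-100,80,1],0.653]])

```text
time_s: 1.6
tool_pos: [0.3409, 0.2986, 0.2292]
tool_rot: [-180.0, 0.0, 52.4]
force: [0.1, 0.7, 0.1]
grip_width: 0.0872
grasp_force: 0.0
```

Call:
arm_command(series=[[[-1,20,10],0.13],[[-1,41,20],0.26],[[-2,62,30],0.39],[[-3,82,40],0.52],[[-3,103,50],0.653]])

```text
time_s: 2.1
tool_pos: [0.4209, 0.2342, 0.1789]
tool_rot: [180.0, 0.0, 15.0]
force: [-0.2, -0.0, 0.4]
grip_width: 0.0867
grasp_force: 0.0
```

Call:
arm_command(series=[[[10,14,12],0.13],[[20,28,24],0.26],[[31,43,36],0.39],[[41,57,48],0.52],[[51,71,60],0.653]])

```text
time_s: 2.6
tool_pos: [0.4888, 0.1793, 0.1188]
tool_rot: [180.0, 0.0, -22.4]
force: [-0.6, 0.0, -0.8]
grip_width: 0.0868
grasp_force: 0.0
```

Call:
arm_command(series=[[[0,0,25],0],[[0,0,50],0],[[0,0,70],0],[[0,0,82.5],0],[[0,0,82.5],0]])

```text
time_s: 3.1
tool_pos: [0.4871, 0.1792, 0.0353]
tool_rot: [179.8, 0.1, -22.1]
force: [-0.7, -0.5, 0.4]
grip_width: 0.0872
grasp_force: 0.0
```

Call:
arm_command(series=[[[0,0,0],0],[[0,0,0],0],[[0,0,0],0],[[0,0,0],0],[[0,0,0],0]], grip=1, grip_force=40)

```text
time_s: 3.6
tool_pos: [0.4889, 0.1801, 0.0375]
tool_rot: [-180.0, -0.0, -22.1]
force: [0.6, -0.4, 0.2]
grip_width: 0.055
grasp_force: 0.0
```

Call:
arm_command(series=[[[0,0,0],0],[[0,0,0],0],[[0,0,0],0],[[0,0,0],0],[[0,0,0],0]])

```text
time_s: 4.1
tool_pos: [0.4886, 0.1799, 0.0371]
tool_rot: [-180.0, -0.0, -22.1]
force: [-0.1, 1.1, -0.4]
grip_width: 0.0148
grasp_force: 0.0
```

Call:
arm_command(series=[[[0,0,0],0],[[0,0,0],0],[[0,0,0],0],[[0,0,0],0],[[0,0,0],0]])

```text
time_s: 4.6
tool_pos: [0.4886, 0.1799, 0.0371]
tool_rot: [-180.0, -0.0, -22.1]
force: [0.5, -0.8, -0.5]
grip_width: 0.0116
grasp_force: 40.0
```

```bash
python3 - <<'E'
from h import *
plan([.4886,.1799,.0371],-22.1,[(.49,.17,.18,-22.1),(.52,.07,.2,17),(.56,-.06,.2,56),(.5733,-.1932,.14,94.6)])
E
```

```text
shift mm [   5.     8.6 -142.9] turn -0.0 len 143
shift mm [ 65.4  81.4 -20. ] turn -0.682 len 106
shift mm [  0.2 136.   -0. ] turn -0.681 len 136
shift mm [-103.    85.5   60. ] turn -0.674 len 147
```

Call:
arm_command(series=[[[0,0,-15],0],[[0,0,-45],0],[[1,2,-80],0],[[3,5,-115],0],[[5,8.6,-143],0]])

```text
time_s: 5.1
tool_pos: [0.4905, 0.1701, 0.1822]
tool_rot: [-179.9, -0.1, -22.1]
force: [0.4, 0.8, -0.5]
grip_width: 0.0115
grasp_force: 40.0
```

Call:
arm_command(series=[[[13,16,-4],-0.136],[[26,33,-8],-0.272],[[39,49,-12],-0.408],[[52,65,-16],-0.544],[[65.4,81.4,-20],-0.682]])

```text
time_s: 5.6
tool_pos: [0.52, 0.0692, 0.2003]
tool_rot: [-180.0, -0.0, 17.3]
force: [0.7, 0.4, -0.9]
grip_width: 0.0113
grasp_force: 40.0
```

Call:
arm_command(series=[[[0,27,0],-0.136],[[0,54,0],-0.272],[[0,82,0],-0.408],[[0,109,0],-0.544],[[0,136,0],-0.681]])

```text
time_s: 6.1
tool_pos: [0.5597, -0.0611, 0.2001]
tool_rot: [-180.0, -0.0, 56.3]
force: [-0.1, 0.2, -1.0]
grip_width: 0.0115
grasp_force: 40.0
```

Call:
arm_command(series=[[[-21,17,10],-0.135],[[-42,34,22],-0.27],[[-63,52,36],-0.405],[[-83,69,48],-0.54],[[-103,85.5,60],-0.674]])

```text
time_s: 6.6
tool_pos: [0.5728, -0.1943, 0.1394]
tool_rot: [-180.0, -0.0, 94.9]
force: [0.7, -0.4, -0.7]
grip_width: 0.0116
grasp_force: 40.0
```

```bash
python3 - <<'E'
from h import *
for n in('top','side'): im,d=shot(n)
o=env.get_obs(); print(o['time_s'],o['qpos'].round(1),o['tool_pos'],o['tool_rot'],o['grip_width'],o['grasp_force'])
for n in('top','side'):
    p=proj(n,[.573,-.193,.06]).astype(int); im,_=load(n); w=52
    cv2.imwrite(f'pics/h_{n}.png',0) if 0 else None
    c=im[max(0,p[1]-60):p[1]+45,p[0]-52:p[0]+53]; print(n,p,c.shape)
    globals()[n]=cv2.resize(c,(400,400),interpolation=cv2.INTER_CUBIC)
cv2.imwrite('pics/h1.png',np.hstack([top,side]))
E
```

```text
6.7 [-11.3  18.2  33.5  97.6 -10.5  67.6  29.3] [ 0.5706438  -0.1980713   0.13830953] [-1.79796393e+02  1.27711790e-01  9.43601504e+01] 0.01137240561998794 39.997481550090015
top [415 182] (105, 105, 3)
side [353 280] (105, 105, 3)
```

View pics/h1.png

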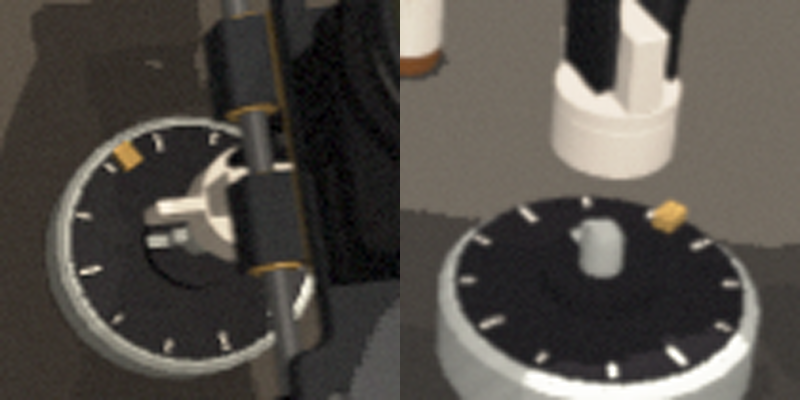

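Call:
arm_command(series=[[[0,0,10],0],[[0,0,20],0],[[0,0,27],0],[[0,0,27],0],[[0,0,27],0]])

```text
time_s: 7.2
tool_pos: [0.5729, -0.1925, 0.113]
tool_rot: [-180.0, -0.0, 94.6]
force: [-0.5, 0.5, -0.3]
grip_width: 0.012
grasp_force: 40.0
```

```bash
python3 - <<'E'
from h import *
for n in('top','side'): im,d=shot(n)
o=env.get_obs(); print(o['time_s'],o['tool_pos'],o['tool_rot'])
for n in('top','side'):
    p=proj(n,[.573,-.193,.06]).astype(int); im,_=load(n)
    a,b=(p[0]-40,p[1]-45) if n=='top' else (p[0]-35,p[1]-55)
    c=im[b:b+80,a:a+80]; print(n,a,b)
    globals()[n]=cv2.resize(c,(400,400),interpolation=cv2.INTER_CUBIC)
cv2.imwrite('pics/h2.png',np.hstack([top,side]))
E
```

```text
7.3 [ 0.57318867 -0.19302929  0.11353686] [1.79949045e+02 5.53062551e-03 9.46073535e+01]
top 375 137
side 318 225
```

View pics/h2.png

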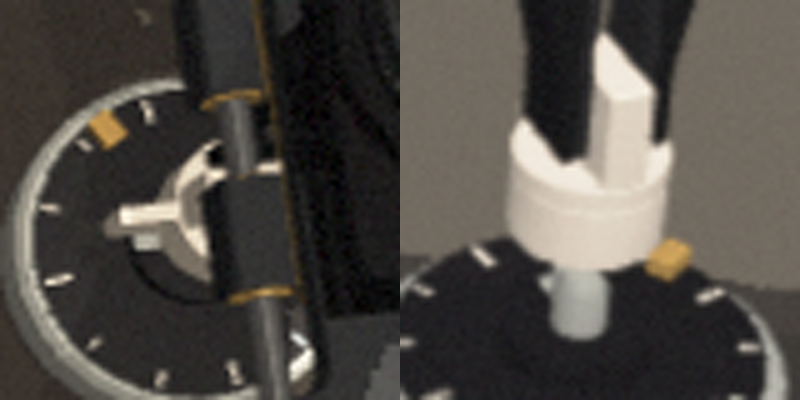

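```bash
python3 - <<'E'
from h import *
T=lambda x,y:((x+.5)*.2-.5+375,(y+.5)*.2-.5+137)
S=lambda x,y:((x-400+.5)*.2-.5+318,(y+.5)*.2-.5+225)
t=np.radians(94.6); ax=np.array([.5732,-.193]); d=np.array([np.cos(t),np.sin(t)])
zb=.0762
a=at_z('top',*T(119,216.5),zb+.024); b=at_z('top',*T(172,212),zb+.024); print('fin tip',a,'axis by tip',a[:2]-.036*d,'yaw',np.degrees(np.arctan2(*(a-b)[1::-1])))
k=at_z('top',*T(146,241),.046); print('key line',k, np.degrees(np.arctan2(k[1]+.1943,k[0]-.573)))
print('mark',at_z('top',*T(108,128),.044))
# skirt left edge circle bits top view: predict projected skirt-top outline
for off in ((0,0),):
  for ang in (60,130,160,200,230):
    q=proj('top',[ax[0]+.02*np.cos(np.radians(ang)),ax[1]+.02*np.sin(np.radians(ang)),zb+.024]); print('skirt top pred crop',ang,(q-[375,137]+.5)*5)
# side
from scipy.optimize import minimize_scalar
def ext(c,z,r=.02):
    P=np.array([proj('side',[c[0]+r*np.cos(s),c[1]+r*np.sin(s),z]) for s in np.linspace(0,6.283,180)])
    P=(P-[318,225]+.5)*5; return (P[:,0].min()+400).round(1),(P[:,0].max()+400).round(1),P[:,1].max().round(1),P[:,1].min().round(1)
print('knob pred bottom',ext(ax,zb),'top rim',ext(ax,zb+.024),'meas 507 664 bottom 270; rim L510 R672')
for c in ((.573,-.1943),(.5738,-.1924)): print('stub pred',c,ext(c,.05,.007),'meas 551 608')
E
```

```text
fin tip [ 0.56940315 -0.15616311  0.1002    ] axis by tip [ 0.57229031 -0.19204715] yaw 93.15604512021571
key line [ 0.57190867 -0.17820295  0.046     ] 93.878554173503
mark [ 0.60910642 -0.16890953  0.044     ]
skirt top pred crop 60 [184.24379406 168.23642105]
skirt top pred crop 130 [196.08774657 245.49622571]
skirt top pred crop 160 [226.902075   264.84180261]
skirt top pred crop 200 [274.57234748 263.40129949]
skirt top pred crop 230 [302.73721684 242.25333079]
knob pred bottom (np.float64(507.1), np.float64(664.3), np.float64(276.9), np.float64(183.4)) top rim (np.float64(512.7), np.float64(672.7), np.float64(198.5), np.float64(107.3)) meas 507 664 bottom 270; rim L510 R672
stub pred (0.573, -0.1943) (np.float64(552.3), np.float64(606.3), np.float64(330.4), np.float64(296.8)) meas 551 608
stub pred (0.5738, -0.1924) (np.float64(552.6), np.float64(606.5), np.float64(325.4), np.float64(292.0)) meas 551 608
```

Call:
arm_command(series=[[[-2.2,0.2,4],0],[[-2.2,0.2,8],0],[[-2.2,0.2,12],0],[[-2.2,0.2,16],0],[[-2.2,0.2,18],0]])

```text
time_s: 7.8
tool_pos: [0.5728, -0.1953, 0.0943]
tool_rot: [-180.0, -0.0, 94.6]
force: [-0.2, 0.3, -0.7]
grip_width: 0.0118
grasp_force: 40.0
```

Call:
arm_command(series=[[[0,0,1.5],0],[[0,0,3],0],[[0,0,4],0],[[0,0,5],0],[[0,0,6],0]])

```text
time_s: 8.3
tool_pos: [0.5732, -0.1955, 0.0891]
tool_rot: [180.0, -0.0, 94.6]
force: [-0.1, -1.1, -0.2]
grip_width: 0.0115
grasp_force: 40.0
```

Call:
arm_command(series=[[[0,0,1.5],0],[[0,0,3],0],[[0,0,4],0],[[0,0,5],0],[[0,0,6],0]])

```text
time_s: 8.8
tool_pos: [0.5732, -0.1954, 0.083]
tool_rot: [180.0, -0.0, 94.6]
force: [-0.6, 0.3, 0.5]
grip_width: 0.0116
grasp_force: 40.0
```

Call:
arm_command(series=[[[0,0,0.5],0],[[0,0,1],0],[[0,0,1.5],0],[[0,0,2],0],[[0,0,2],0]])

```text
time_s: 9.3
tool_pos: [0.5733, -0.1956, 0.0829]
tool_rot: [180.0, -0.0, 94.6]
force: [-3.3, 3.0, 10.3]
grip_width: 0.0114
grasp_force: 40.0
```

Call:
arm_command(series=[[[0,0,0.5],0],[[0,0,1],0],[[0,0,1.5],0],[[0,0,2],0],[[0,0,2],0]], grip_force=60)

```text
time_s: 9.8
tool_pos: [0.5735, -0.1957, 0.0827]
tool_rot: [179.9, -0.1, 94.6]
force: [-7.6, 2.6, 21.0]
grip_width: 0.0114
grasp_force: 60.0
```

Call:
arm_command(series=[[[0,0,0],0.04],[[0,0,0],0.08],[[0,0,0],0.12],[[0,0,0],0.16],[[0,0,0],0.2]])

```text
time_s: 10.3
tool_pos: [0.5733, -0.1956, 0.0827]
tool_rot: [180.0, -0.1, 83.1]
force: [-8.7, 2.3, 21.6]
grip_width: 0.0115
grasp_force: 60.0
```

Call:
arm_command(series=[[[0,0,0],0.06],[[0,0,0],0.12],[[0,0,0],0.18],[[0,0,0],0.24],[[0,0,0],0.3]])

```text
time_s: 10.8
tool_pos: [0.5731, -0.1955, 0.0827]
tool_rot: [-180.0, -0.1, 65.8]
force: [-9.5, 2.7, 22.6]
grip_width: 0.0116
grasp_force: 60.0
```

Call:
arm_command(series=[[[0,0,0],0.06],[[0,0,0],0.12],[[0,0,0],0.18],[[0,0,0],0.24],[[0,0,0],0.3]])

```text
time_s: 11.3
tool_pos: [0.5728, -0.1954, 0.0827]
tool_rot: [-179.9, -0.1, 48.6]
force: [-9.3, 3.8, 24.2]
grip_width: 0.0117
grasp_force: 60.0
```

```bash
python3 - <<'E'
from h import *
for n in('top','side'): im,d=shot(n)
o=env.get_obs(); print(o['time_s'],o['tool_pos'],o['tool_rot'],o['force'],o['wrist_torque'])
for n in('top','side'):
    p=proj(n,[.573,-.193,.05]).astype(int); im,_=load(n)
    a,b=(p[0]-40,p[1]-40) if n=='top' else (p[0]-45,p[1]-45)
    w=80 if n=='top' else 90
    c=im[b:b+w,a:a+w]; print(n,a,b)
    globals()[n]=cv2.resize(c,(400,400),interpolation=cv2.INTER_CUBIC)
cv2.imwrite('pics/h3.png',np.hstack([top,side]))
E
```

```text
11.4 [ 0.57286424 -0.19533375  0.08270312] [-1.79883125e+02 -8.95924973e-02  4.86862278e+01] [-9.66210141  4.45254232 25.43444432] [0.8498229  2.57668871 0.0438152 ]
top 373 143
side 307 241
```

View pics/h3.png

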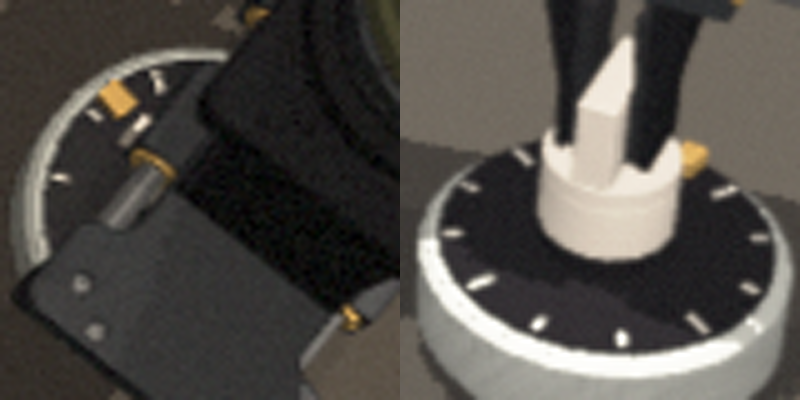

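Call:
arm_command(series=[[[0,0,0],0.06],[[0,0,0],0.12],[[0,0,0],0.18],[[0,0,0],0.235],[[0,0,0],0.235]])

```text
time_s: 11.9
tool_pos: [0.5727, -0.1952, 0.0827]
tool_rot: [-179.8, -0.1, 35.2]
force: [-10.2, 4.0, 24.7]
grip_width: 0.0114
grasp_force: 60.0
```

```bash
python3 - <<'E'
from h import *
for n in('top','side'): im,d=shot(n)
o=env.get_obs(); print(o['time_s'],o['tool_pos'],o['tool_rot'],o['force'],o['wrist_torque'])
im,_=load('top'); top=cv2.resize(im[143:193,378:428],(400,400),interpolation=cv2.INTER_CUBIC)
im,_=load('side'); side=cv2.resize(im[241:321,312:392],(400,400),interpolation=cv2.INTER_CUBIC)
cv2.imwrite('pics/h4.png',np.hstack([top,side]))
E
```

```text
12.0 [ 0.57271143 -0.19518866  0.08268616] [-1.79830137e+02 -6.33584657e-02  3.52825042e+01] [-9.71518438  3.97425078 24.23178326] [ 0.99495248  2.66828587 -0.01840432]
```

View pics/h4.png

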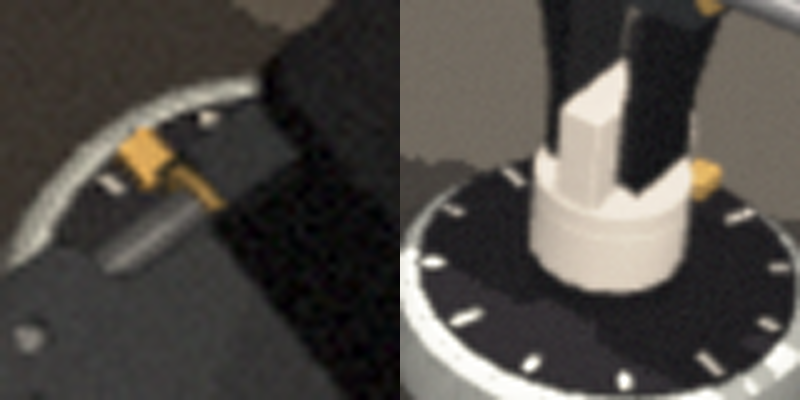

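Call:
arm_command(series=[[[0,0,-1],0],[[0,0,-2],0],[[0,0,-3],0],[[0,0,-3.6],0],[[0,0,-3.6],0]])

```text
time_s: 12.5
tool_pos: [0.5733, -0.1953, 0.0829]
tool_rot: [-180.0, -0.0, 35.3]
force: [-1.6, 1.0, 4.6]
grip_width: 0.0117
grasp_force: 60.0
```

Call:
arm_command(series=[[[0,0,0],0],[[0,0,0],0],[[0,0,0],0],[[0,0,0],0],[[0,0,0],0]], grip=-0.3, grip_force=20)

```text
time_s: 13.0
tool_pos: [0.5732, -0.1955, 0.0825]
tool_rot: [180.0, 0.0, 35.3]
force: [-0.0, 0.7, 0.6]
grip_width: 0.0435
grasp_force: 0.0
```

Call:
arm_command(series=[[[0,0,-10],0],[[0,0,-30],0],[[0,0,-60],0],[[0,0,-90],0],[[0,0,-120],0]])

```text
time_s: 13.5
tool_pos: [0.5731, -0.1957, 0.2046]
tool_rot: [180.0, -0.0, 35.3]
force: [0.3, -0.2, -0.5]
grip_width: 0.0564
grasp_force: 0.0
```

Call:
arm_command(series=[[[-40,0,-10],0],[[-80,0,-20],0],[[-110,0,-30],0],[[-130,0,-40],0],[[-130,0,-40],0]])

```text
time_s: 14.0
tool_pos: [0.4651, -0.2741, 0.245]
tool_rot: [179.9, -0.2, 34.9]
force: [0.5, 0.4, -0.5]
grip_width: 0.0565
grasp_force: 0.0
```

```bash
python3 - <<'E'
from h import *
for n in('top','side'): im,d=shot(n)
im,_=load('top'); top=cv2.resize(im[146:226,372:452],(400,400),interpolation=cv2.INTER_CUBIC)
im,_=load('side'); side=cv2.resize(im[241:341,302:402],(400,400),interpolation=cv2.INTER_CUBIC)
cv2.imwrite('pics/h5.png',np.hstack([top,side]))
E
```

```text
(no output)
```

View pics/h5.png

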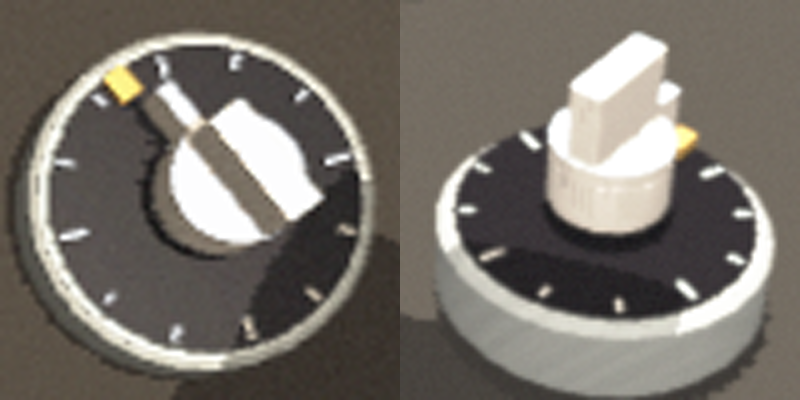

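```bash
python3 - <<'E'
from h import *
im,d=load('top'); im2,d2=load('side')
Q=np.array([at_d('top',u,v,d[v,u]) for v in range(146,226) for u in range(372,452) if d[v,u]>0]); z=Q[:,2]
B=Q[z>.092]; m=B[:,:2].mean(0); w,V=np.linalg.eigh(np.cov(B[:,:2].T)); v=V[:,1]
print(len(B),'z med',np.median(B[:,2]),'axis',m,'yaw',np.degrees(np.arctan2(v[1],v[0])))
F=Q[(z>.064)&(z<.076)&(np.hypot(*(Q[:,:2]-m).T)>.022)]; f=F[:,:2].mean(0)-m; print('fin',len(F),np.degrees(np.arctan2(f[1],f[0])))
T=lambda x,y:((x+.5)*.2-.5+372,(y+.5)*.2-.5+146)
t=at_z('top',*T(165,88),.070); mk=at_z('top',*T(123,85),.044); c=np.array([.573,-.1943])
for n,p in(('tip',t),('mark',mk)): print(n,p,[np.degrees(np.arctan2(p[1]-q[1],p[0]-q[0])).round(1) for q in (c,m)])
hsv=cv2.cvtColor(im,cv2.COLOR_BGR2HSV); M=cv2.inRange(hsv,(15,120,120),(35,255,255)); M[:,:385]=0;M[:,410:]=0;M[:150]=0;M[180:]=0
vv,uu=np.nonzero(M); p=at_z('top',uu.mean(),vv.mean(),.044); print('mark centroid',len(uu),uu.mean(),vv.mean(),p,np.degrees(np.arctan2(p[1]-c[1],p[0]-c[0])))
E
```

```text
238 z med 0.09751371382476226 axis [ 0.57186779 -0.19410904] yaw -145.12725372022192
fin 45 34.74277958628786
tip [ 0.6009258  -0.17490156  0.07      ] [np.float64(34.8), np.float64(33.5)]
mark [ 0.60845719 -0.1688722   0.044     ] [np.float64(35.6), np.float64(34.6)]
mark centroid 15 396.73333333333335 163.26666666666668 [ 0.60734821 -0.16965257  0.044     ] 35.66229407548365
```

```bash
python3 -c "
from cell import env
print(env.sign_off())"
```

```text
the job is handed in; nothing more can be done
None
```

The knob is fully home on the shaft and the timer is wound so that its pointer stands within about 1° of the brass mark. The case did not visibly move, the arm stayed clear of both bottles, and I handed the job in at about 14 s; sign-off returned no verdict.

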